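Square up the corner of a nest box

TASK

The hinged side of the half-built nest box leans inward. Take the aluminium assembly square with the black grip and press it gently into the inside corner, low down near the floor board, until its legs sit flush against the back wall and against the corner post with its hinged side, which it pushes out true; keep it pressed lightly but surely against both faces for about two seconds, never forcing it. Then stand the square back upright in the middle of the cork pad, leaving the hinged side square and the feed cup where it was.

Things in the scene. Friction and masses are not known exactly. Their poses are not given: they have to be found in the camera images.
- square_grip (a point): Middle of the black upright grip (18 mm thick, 46 mm long) of the assembly square, 72 mm above the square's underside (grip top 97 mm); take it here across its 18 mm. Axes: z up; the 18 mm thickness lies along (1, -1) of x, y, towards the L's outer vertex, the 46 mm length along (1, 1). Loose, 0.30 kg, stands on the cork pad. Seated in the corner, its axes are parallel to those of corner.
- square_vertex (a point): Outer vertex of the square's L, at its underside: x +36, y -36 mm from the grip, same axes. Two smooth aluminium legs on edge, 120 mm long outside, 20 mm wide, 40 mm high: one from the vertex along +y, flat outer face looking to +x; one along -x, outer face looking to -y (each face passes through this point; the y leg starts 8 mm from it).
- corner (a point): Point on top of the nest box's floor board (10 mm thick, 196 mm square), its corner as drawn. Walls are glued on only roughly and are not measured: back wall's inner face is a plane x = c, c between -10 and +10 mm, y 0 to 160 mm; corner post's inner face a plane y = d, d between -10 and +10 mm, reaching to x = -30 mm. Both fixed, smooth, parallel to the axes. Walls 12 mm thick, tops 45 mm above this point. Open at -x, +y.
- side_wall (a joint): Angle, rad, of the nest box's hinged side (120 mm long, 12 mm thick, in line with the post, from x = -32 to -152 mm) about an upright brass-capped pin at x = -31 mm of corner: 0 = square to the back wall, flush with the post; positive = leaning inward, far end towards +y. Hinge friction about 0.12 N m: it stays where it is left and can be pushed out too far (negative).
- pad_centre (a point): Centre of the top of the cork pad, 180 x 180 x 4 mm, fixed on the table, top 4 mm above the table.
- food_cup: Small feed cup, 42 mm wide, 38 mm high, bystander near the front edge, to be left where it is; origin under its centre.

How it is judged:
By the outcome, as a careful person would: the job done as asked, in the order asked, and still so for the second after the job is handed in, with the robot touching nothing.
It also fails if it takes over 67 s, if anything falls off the work surface, if the arm or the gripper's body presses on something with over 40 N, if the wrist force passes 120 N, or if a joint passes its speed limit or range.

ROBOT

A 6-joint arm with a two-finger parallel gripper is mounted at the origin on a cart in front of the work surface, level with it; the furniture and walls round the work are solid. World frame = base frame: x ahead of the robot, y to its left, z up, the work surface at z = 0. Lengths are in mm, angles in degrees, forces in N, time in s.
With the tool pointing down it reaches from about 300 to 850 mm from the base axis. Payload 4.2 kg.
Tool frame: the origin (TCP) lies at the very end of the fingers, on their centre line; the grasp point (between the pads) lies 19 mm behind it (env.grasp_offset is the distance from the TCP to the grasp point, in mm); z points along the fingers, y is the line along which they close (so a half turn about z gives the same grasp; the last joint's range is limited). The gripper opens to 91 mm and grips with 3 to 60 N. Pads are 32 mm wide; open, the fingers measure 118 mm over their backs; the gripper's body (76 mm by 178 mm) begins 60 mm behind the grasp point.
Start: joints at [68.755, 18.312, 89.639, -0, 72.044, -1.146], TCP at [197.601, 539.997, 213.976] pointing down, gripper open.
Joint ranges: [-177.97, 177.97], [-48.28, 115.42], [12.27, 149.76], [-77.06, 257.06], [2.81, 150.46], [-146.56, 146.56]. Speed limits (degrees/s): [147.25, 147.25, 180, 180, 180, 180].

INTERFACE

Orientations are given as [roll, pitch, yaw] about the fixed x, y, z axes, in that order (R = Rz(yaw) Ry(pitch) Rx(roll)).
In Python, from workcell import env gives the robot as it stands. The module is installed in compiled form; this text tells all that it offers.
- The arm moves only by the tool send_rows, never from a script. Its argument "motion" is a list of rows, each an object of numbers: "tx", "ty", "tz": the shift along the tool's x, y, z in units of 500 mm (1.0 is 500 mm); "rx", "ry", "rz": the turn, a rotation vector about the tool's x, y, z in units of 30 degrees (1.0 is 30 degrees); "gripper": the closure, from -1 (fully open) to 1 (shut). In form: [{"tx": .., "ty": .., "tz": .., "rx": .., "ry": .., "rz": .., "gripper": ..}, ...]. A call has 1 to 12 rows; each row shifts and turns the commanded pose from where the row before left it, along the tool's axes as they then stand; what a row does not reach is not made up. A row lasts 1/8 s, in which the tool goes at most 62.5 mm and 10.7 degrees, less where a joint would pass 70% of its speed; a pose out of reach is approached as far as the arm can. A call with a number of a shift or a turn outside -1 to 1 is refused whole. A call with a gripper value outside its range is refused whole. The fingers move at their own pace and stop on an object; "grip_force" is the grip in N (left out, the last holds). Time passes only in rows, so rows that do not move let the fingers close. It gives the time, the measured TCP pose, the force, the opening and the grip force at its end, in the units of the state.
- env.state(): the state, without advancing time (a new reading comes with each control period).
- env.grab_frame(name): name is "scene" or "top" or "wrist"; returns a dict with "frame" (400x640x3 uint8, red, green, blue), "vertical_fov" (degrees; the focal length in pixels is half the picture's height over the tangent of half this angle, whatever the lens; pixels are square), "cx", "cy" (the principal point, pixels), "rvec" (rotation vector, rad) and "tvec" (3), from world to camera coordinates, as OpenCV has them; the wrist camera has in their place "T_tool_cam" (4x4, takes a point from camera to tool coordinates, whose origin is the TCP and whose axes are the flange's). Camera axes: x right, y down, z forward; pixel columns grow to the right and rows downward; lengths in mm; the calibration is good to about 2 mm. The wrist camera is an equidistant fisheye: a pixel r from the principal point sees the ray r / f radians off the axis. A picture is of the moment at which its call begins: read the wrist's pose just before it. There is no depth.
- env.job_done(): hands the job in; it is judged then, once.
The state is a dict: "time_s": time; "qpos": joint angles; "qvel": joint speeds; "effort": joint torques, N m; "ee_pos": TCP position; "ee_rot": TCP orientation; "force": force on the tool from outside, world axes, zero at the start; "torque": the same for the moment, N m; "gripper_width": finger opening in mm; "gripper_force": force on a finger pad.
Only numpy, scipy, OpenCV 4.12 (cv2) and the standard library are available. Lean on these libraries where they do the work, as an engineer would, in place of code of your own. Each camera call takes 0.05 s, during which the arm holds its last target. There are 200 camera calls.

## Working session

There is one attempt and no reset: what is moved stays moved. The work goes in short steps, Python scripts to look and compute and a tool call to move; the robot and the scene stay as the last step left them, time stands still between calls to the robot, and variables do not carry over. Pictures are saved under pics/ and viewed, at most 10 in all, crops included, and the job is handed in when it is done.

Besides the shell and the picture viewer there is one more tool, called after "Request:" by a JSON object that holds its "op" and its "data", one argument or row to a line. send_rows: Moves the arm, as the interface text tells. Shifts and turns lie within -1 to 1; 1 stands for 500 mm of shift or 30 degrees of turn. Its arguments: {"type":"object","properties":{"motion":{"type":"array"},"grip_force":{"type":"number"}},"required":["motion"]}

```bash
mkdir -p pics; cat > h.py <<'E'
import numpy as np, cv2
from workcell import env
def cam(n):
    c=env.grab_frame(n); return c
def save(c,fn): cv2.imwrite(fn,cv2.cvtColor(c["frame"],cv2.COLOR_RGB2BGR))
def K(c):
    f=200/np.tan(np.radians(c["vertical_fov"])/2); return f
def ray(c,uv):
    f=K(c);R,_=cv2.Rodrigues(np.array(c["rvec"],float));t=np.array(c["tvec"],float).ravel()
    d=R.T@np.array([(uv[0]-c["cx"])/f,(uv[1]-c["cy"])/f,1]);return -R.T@t,d
def onz(c,uv,z):
    o,d=ray(c,uv);return o+d*(z-o[2])/d[2]
def proj(c,p):
    f=K(c);R,_=cv2.Rodrigues(np.array(c["rvec"],float));q=R@np.array(p,float)+np.array(c["tvec"],float).ravel()
    return np.array([c["cx"]+f*q[0]/q[2],c["cy"]+f*q[1]/q[2]])
E
python3 - <<'E'
from h import *
import pickle
for n in("scene","top"):
    c=cam(n);save(c,f"pics/{n}0.png");pickle.dump(c,open(n+".pkl","wb"))
    print(n,ray(c,(320,200)),K(c))
print(env.state())
E
```

```text
scene (array([  59.66627129, -264.69589128,  739.34907346]), array([ 0.58394345,  0.39043869, -0.71184898])) 476.3409533408764
top (array([ 416.23435475,   89.08762245, 1053.16851664]), array([ 0.15129823,  0.00741177, -0.98848789])) 509.9518772333975
{'time_s': 0.1, 'qpos': array([ 6.87560157e+01,  1.83482168e+01,  8.96996530e+01, -8.49070837e-04,
        7.20444817e+01, -1.14506704e+00]), 'qvel': array([-0.05164517, -0.16263787, -0.22006621,  0.01737628,  0.08003695,
       -0.03716884]), 'effort': array([-1.44472819e-03, -4.13334811e+01, -2.32512295e+01,  7.28216046e-02,
        4.20843449e-02, -5.60751062e-05]), 'ee_pos': array([197.42422557, 539.55846349, 213.20036176]), 'ee_rot': array([-1.79907651e+02, -1.03840559e-03,  1.59901344e+02]), 'force': array([-0.29285364,  0.55475267, -0.31036419]), 'torque': array([ 0.00315531,  0.01454703, -0.05810175]), 'gripper_force': 0.0, 'gripper_width': 91.32750579682258}
```

View pics/scene0.png

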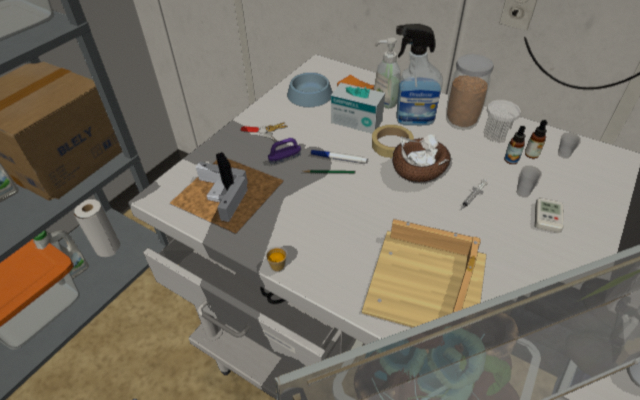

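View pics/top0.png

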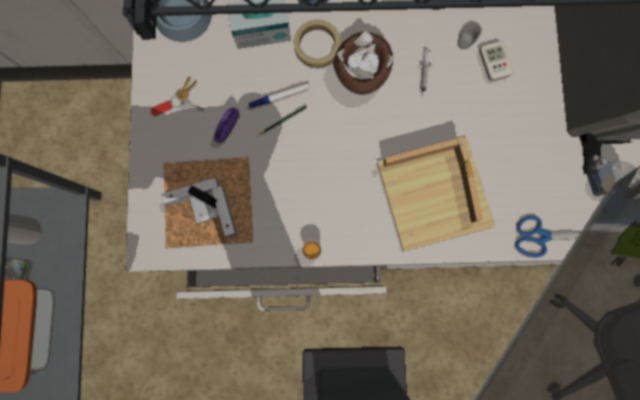

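The square stands on the cork (about 205,198 in the top view) and the box is at the right, with its corner near (468,145). The back wall runs along its upper edge and the hinged side down its right. The cup is at (312,250). I'll zoom in on both.

```bash
python3 - <<'E'
import cv2,numpy as np
a=cv2.imread("pics/top0.png");b=cv2.imread("pics/scene0.png")
f=lambda i,x,y,w,h:cv2.resize(i[y:y+h,x:x+w],(400,300),interpolation=cv2.INTER_CUBIC)
o=np.vstack([np.hstack([f(a,370,130,133,100+0),f(a,145,150,133,100)]),np.hstack([f(b,360,210,160,120),f(b,160,130,160,120)])])
cv2.imwrite("pics/crop0.png",o)
E
```

```text
(no output)
```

View pics/crop0.png

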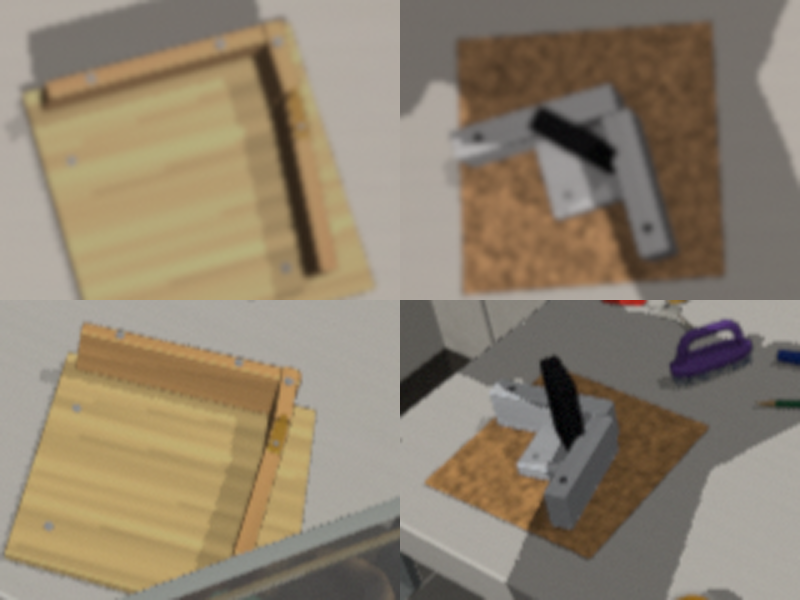

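```bash
cat >> h.py <<'E'
def edge(img,a,b,w=4,n=60,lo=.08,hi=.92):
    g=cv2.GaussianBlur(cv2.cvtColor(img,cv2.COLOR_RGB2GRAY).astype(np.float32),(0,0),.7)
    a=np.array(a,float);b=np.array(b,float);d=(b-a)/np.linalg.norm(b-a);nn=np.array([-d[1],d[0]])
    s=np.arange(-w,w+.01,.25);P=[]
    for t in np.linspace(lo,hi,n):
        q=a+(b-a)*t+s[:,None]*nn
        v=cv2.remap(g,q[:,:1].astype(np.float32),q[:,1:].astype(np.float32),cv2.INTER_LINEAR).ravel()
        gr=np.abs(np.gradient(v));k=gr.argmax()
        if gr[k]>1: P.append(q[k])
    P=np.array(P,np.float32);l=cv2.fitLine(P,cv2.DIST_HUBER,0,.2,.01).ravel()
    r=np.abs((P-l[2:])@np.array([-l[1],l[0]]));u=l[:2]*np.sign(l[:2]@d)
    return l[2:]+u*((a-l[2:])@u),l[2:]+u*((b-l[2:])@u),np.median(r)
def wl(c,a,b,z,**k):
    p,q,r=edge(c["frame"],a,b,**k);A=onz(c,p,z)[:2];B=onz(c,q,z)[:2];D=B-A
    return A,B,np.degrees(np.arctan2(D[1],D[0])),np.linalg.norm(D),r
E
python3 - <<'E'
from h import *
import pickle
np.set_printoptions(precision=1,suppress=True)
c=pickle.load(open("top.pkl","rb"))
def cr(x,y): return (370+x/3.0075,130+y/3)
def cs(x,y): return (145+(x-400)/3.0075,150+y/3)
L={"floorL":(cr(25,95),(401,248),10),"floorR":(cr(310,80),(493,224),10),"floorB":((402,249),(492,228),10),
"backIn":(cr(48,103),cr(240,53),55),"backOut":(cr(60,78),cr(280,20),55),"sideIn":(cr(288,120),cr(320,265),55),"sideOut":(cr(305,120),cr(337,265),55),"postIn":(cr(265,45),cr(280,92),55),
"backOutEndR":(cr(285,20),cr(297,70),55),
"sq_y_out":(cs(455,130),cs(605,86),44),"sq_x_out":(cs(640,120),cs(673,240),44),"sq_x_in":(cs(612,150),cs(640,250),44),
"padL":(cs(458,45),cs(463,285),4),"padR":(cs(712,30),cs(724,270),4),"padT":(cs(470,38),cs(700,23),4),"padB":(cs(480,293),cs(600,285),4),
"gripA":(cs(545,106),cs(612,145),101),"gripB":(cs(533,130),cs(600,170),101)}
for k,(a,b,z) in L.items(): print(k,*wl(c,a,b,z,w=3))
E
```

```text
floorL [652.2 -21.1] [472.2 -64.3] -166.49387147274766 185.1188400488242 0.21347985
floorR [ 659.  -224.8] [ 518.2 -261.2] -165.51651360678662 145.42620515354497 0.30110502
floorB [464.1 -69.1] [ 508.6 -254.1] -76.47159567895834 190.23533773868365 0.18395182
backIn [641.2 -36.4] [ 672.7 -166. ] -76.3415944028762 133.41174764013866 0.19063658
backOut [655.  -45.8] [ 691.2 -194.9] -76.37362204279519 153.47036327278943 0.24170236
sideIn [ 621.9 -195.5] [ 524.3 -208.8] -172.24240905703786 98.54682964598601 0.1633448
sideOut [ 621.8 -208. ] [ 524.3 -221.8] -171.91235280083347 98.49136705629404 0.31789738
postIn [ 674.  -185.3] [ 641.6 -193.2] -166.3852612990415 33.41440459989878 0.2490102
backOutEndR [ 691.3 -201.3] [ 657.2 -208.9] -167.50193517888346 34.949548607540606 0.6783116
sq_y_out [593.  411.1] [621.4 311.4] -74.097820428809 103.66865244237144 0.57564145
sq_x_out [594.5 293. ] [513.8 269.3] -163.65325670141027 84.14409630806227 0.31923026
sq_x_in [575.8 307.4] [508.3 289. ] -164.74430218631085 69.99232248067177 0.22607948
padL [660. 424.] [491.6 416.9] -177.5789513944066 168.55826592996738 0.49368948
padR [666.  244.9] [497.2 237.4] -177.42703483787412 168.98706074646682 0.22905841
padT [665.9 414.8] [673.  253.5] -87.475569483065 161.38232836934893 0.21380368
padB [485.7 404.1] [489.9 322.2] -87.02461548364403 82.00312930577317 0.24383074
gripA [595.8 336.6] [571.5 293.2] -119.19738966204554 49.76902358180587 0.18684931
gripB [580.7 343.9] [555.1 300.9] -120.76776843180441 50.04221402071777 0.17446099
```

Request:
{"op": "send_rows", "data": {
  "motion": [
    {"rz":0.33,"gripper":-1},
    {"rz":0.33},
    {"rz":0.33},
    {"rz":0.33},
    {"rz":0.33},
    {"rz":0.33},
    {"rz":0.33},
    {"rz":0.33},
    {"rz":0.33},
    {"rz":0.33},
    {"rz":0},
    {"rz":0}
  ]
}}

```text
invalid input at $.motion[0]: expected keys tx, ty, tz, rx, ry, rz, gripper
```

Request:
{"op": "send_rows", "data": {
  "motion": [
    {"ty":0.05},
    {"ty":0.1},
    {"ty":0.1},
    {"ty":0.1},
    {"ty":0.1},
    {"ty":0.1},
    {"ty":0.1},
    {"ty":0.1},
    {"ty":0.08},
    {"ty":0.045},
    {"ty":0},
    {"ty":0}
  ]
}}

```text
invalid input at $.motion[0]: expected keys tx, ty, tz, rx, ry, rz, gripper
```

All keys are needed in every row.

Request:
{"op": "send_rows", "data": {
  "motion": [
    {"tx":0,"ty":0,"tz":0,"rx":0,"ry":0,"rz":0.33,"gripper":-1},
    {"tx":0,"ty":0,"tz":0,"rx":0,"ry":0,"rz":0.33,"gripper":-1},
    {"tx":0,"ty":0,"tz":0,"rx":0,"ry":0,"rz":0.33,"gripper":-1},
    {"tx":0,"ty":0,"tz":0,"rx":0,"ry":0,"rz":0.33,"gripper":-1},
    {"tx":0,"ty":0,"tz":0,"rx":0,"ry":0,"rz":0.33,"gripper":-1},
    {"tx":0,"ty":0,"tz":0,"rx":0,"ry":0,"rz":0.33,"gripper":-1},
    {"tx":0,"ty":0,"tz":0,"rx":0,"ry":0,"rz":0.33,"gripper":-1},
    {"tx":0,"ty":0,"tz":0,"rx":0,"ry":0,"rz":0.33,"gripper":-1},
    {"tx":0,"ty":0,"tz":0,"rx":0,"ry":0,"rz":0.33,"gripper":-1},
    {"tx":0,"ty":0,"tz":0,"rx":0,"ry":0,"rz":0.33,"gripper":-1},
    {"tx":0,"ty":0,"tz":0,"rx":0,"ry":0,"rz":0,"gripper":-1}
  ]
}}

```text
time_s: 1.48
ee_pos: [197.5, 539.8, 213.5]
ee_rot: [180.0, 0.0, 61.0]
force: [-0.1, 0.0, -0.2]
gripper_width: 91.2
gripper_force: 0.0
```

Request:
{"op": "send_rows", "data": {
  "motion": [
    {"tx":0,"ty":0.05,"tz":0,"rx":0,"ry":0,"rz":0,"gripper":-1},
    {"tx":0,"ty":0.1,"tz":0,"rx":0,"ry":0,"rz":0,"gripper":-1},
    {"tx":0,"ty":0.1,"tz":0,"rx":0,"ry":0,"rz":0,"gripper":-1},
    {"tx":0,"ty":0.1,"tz":0,"rx":0,"ry":0,"rz":0,"gripper":-1},
    {"tx":0,"ty":0.1,"tz":0,"rx":0,"ry":0,"rz":0,"gripper":-1},
    {"tx":0,"ty":0.1,"tz":0,"rx":0,"ry":0,"rz":0,"gripper":-1},
    {"tx":0,"ty":0.1,"tz":0,"rx":0,"ry":0,"rz":0,"gripper":-1},
    {"tx":0,"ty":0.1,"tz":0,"rx":0,"ry":0,"rz":0,"gripper":-1},
    {"tx":0,"ty":0.08,"tz":0,"rx":0,"ry":0,"rz":0,"gripper":-1},
    {"tx":0,"ty":0.045,"tz":0,"rx":0,"ry":0,"rz":0,"gripper":-1},
    {"tx":0,"ty":0,"tz":0,"rx":0,"ry":0,"rz":0,"gripper":-1},
    {"tx":0,"ty":0,"tz":0,"rx":0,"ry":0,"rz":0,"gripper":-1}
  ]
}}

```text
time_s: 2.98
ee_pos: [578.7, 328.1, 213.9]
ee_rot: [-179.9, 0.0, 61.0]
force: [0.5, 0.1, -1.0]
gripper_width: 91.1
gripper_force: 0.0
```

```bash
python3 - <<'E'
from h import *
import pickle
s=env.state();c=cam("wrist");c["state"]=s;save(c,"pics/w1.png");pickle.dump(c,open("w1.pkl","wb"))
print(s["ee_pos"],s["ee_rot"],s["qpos"],s["force"],c["T_tool_cam"],c["vertical_fov"])
E
```

```text
[578.65534932 328.06124022 213.93492756] [-1.79934143e+02  1.02836410e-02  6.09956418e+01] [2.85346461e+01 2.66145956e+01 7.65910959e+01 5.13979660e-02
 7.68383376e+01 5.75272878e+01] [ 0.52771607  0.05320786 -1.00435917] [[ 1.68930899e-05 -9.56269409e-01 -2.92487295e-01  8.24749269e+01]
 [ 9.99999878e-01  1.60416760e-04 -4.66716178e-04  1.21089816e-01]
 [ 4.93226267e-04 -2.92487252e-01  9.56269295e-01 -1.70376700e+02]
 [ 0.00000000e+00  0.00000000e+00  0.00000000e+00  1.00000000e+00]] 65.70646984690485
```

View pics/w1.png

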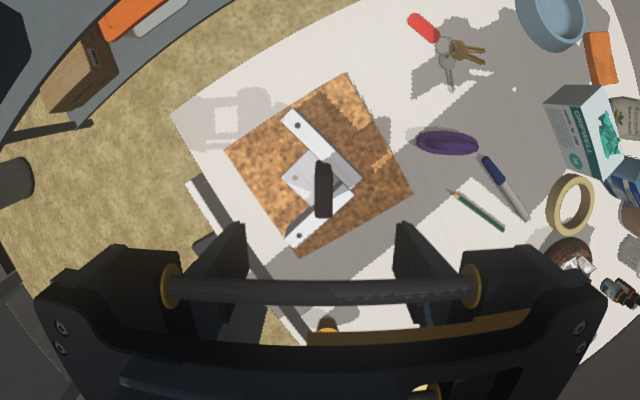

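The grip sits at about (323,163–216), upright in the image and centred between the fingers, so the yaw is right. Next I'll check its position numerically.

```bash
cat >> h.py <<'E'
from scipy.spatial.transform import Rotation as Ro
def wray(c,uv):
    f=K(c);s=c["state"];R=Ro.from_euler("xyz",s["ee_rot"],degrees=True).as_matrix();T=np.array(c["T_tool_cam"])
    d=np.array([uv[0]-c["cx"],uv[1]-c["cy"]]);r=np.linalg.norm(d);th=r/f
    v=np.r_[np.sin(th)*d/r,np.cos(th)]
    return R@T[:3,3]+s["ee_pos"],R@T[:3,:3]@v
def wonz(c,uv,z):
    o,d=wray(c,uv);return (o+d*(z-o[2])/d[2])[:2]
E
python3 - <<'E'
from h import *
import pickle
np.set_printoptions(precision=1,suppress=True)
c=pickle.load(open("w1.pkl","rb"));g=c["frame"].max(2)
m=(g<70).astype(np.uint8);m[:150]=0;m[225:]=0;m[:,:300]=0;m[:,345:]=0
for r in range(152,225,4):
    k=np.where(m[r])[0]; print(r,k.min() if len(k) else None,k.max() if len(k) else None,end="; ")
print()
for n,uv,z in [("gtopL",(316,165),101),("gtopR",(331,165),101),("gbotL",(315,216),101),("gbotR",(331,216),101),("pad",(346,72),4),("pad",(224,151),4),("pad",(414,192),4),("pad",(298,258),4),("vertex",(362,180),44)]: print(n,wonz(c,uv,z))
E
```

```text
152 None None; 156 None None; 160 None None; 164 317 328; 168 316 330; 172 316 331; 176 315 332; 180 315 332; 184 315 332; 188 315 332; 192 315 332; 196 315 331; 200 315 331; 204 315 331; 208 315 331; 212 315 331; 216 316 330; 220 None None; 224 None None; 
gtopL [589.1 355.4]
gtopR [601.3 348.6]
gbotL [563.6 311.9]
gbotR [577.3 304.4]
pad [666.6 423.6]
pad [485.6 414.2]
pad [674.5 247.4]
pad [493.6 239. ]
vertex [620.4 306.2]
```

Request:
{"op": "send_rows", "data": {
  "motion": [
    {"tx":0.002,"ty":0.004,"tz":0.04,"rx":0,"ry":0,"rz":0,"gripper":-1},
    {"tx":0,"ty":0,"tz":0.06,"rx":0,"ry":0,"rz":0,"gripper":-1},
    {"tx":0,"ty":0,"tz":0.06,"rx":0,"ry":0,"rz":0,"gripper":-1},
    {"tx":0,"ty":0,"tz":0.06,"rx":0,"ry":0,"rz":0,"gripper":-1},
    {"tx":0,"ty":0,"tz":0.05,"rx":0,"ry":0,"rz":0,"gripper":-1},
    {"tx":0,"ty":0,"tz":0.03,"rx":0,"ry":0,"rz":0,"gripper":-1},
    {"tx":0,"ty":0,"tz":0.014,"rx":0,"ry":0,"rz":0,"gripper":-1},
    {"tx":0,"ty":0,"tz":0,"rx":0,"ry":0,"rz":0,"gripper":-1},
    {"tx":0,"ty":0,"tz":0,"rx":0,"ry":0,"rz":0,"gripper":-1}
  ]
}}

```text
time_s: 4.15
ee_pos: [582.7, 327.6, 58.1]
ee_rot: [179.9, -0.1, 60.9]
force: [-0.2, 0.2, -0.5]
gripper_width: 91.2
gripper_force: 0.0
```

Request:
{"op": "send_rows", "data": {
  "grip_force": 40,
  "motion": [
    {"tx":0,"ty":0,"tz":0,"rx":0,"ry":0,"rz":0,"gripper":0.2},
    {"tx":0,"ty":0,"tz":0,"rx":0,"ry":0,"rz":0,"gripper":0.5},
    {"tx":0,"ty":0,"tz":0,"rx":0,"ry":0,"rz":0,"gripper":1},
    {"tx":0,"ty":0,"tz":0,"rx":0,"ry":0,"rz":0,"gripper":1},
    {"tx":0,"ty":0,"tz":0,"rx":0,"ry":0,"rz":0,"gripper":1},
    {"tx":0,"ty":0,"tz":0,"rx":0,"ry":0,"rz":0,"gripper":1},
    {"tx":0,"ty":0,"tz":0,"rx":0,"ry":0,"rz":0,"gripper":1},
    {"tx":0,"ty":0,"tz":0,"rx":0,"ry":0,"rz":0,"gripper":1}
  ]
}}

```text
time_s: 5.15
ee_pos: [582.0, 327.2, 57.0]
ee_rot: [-180.0, 0.0, 60.9]
force: [-1.2, 1.4, 0.1]
gripper_width: 17.7
gripper_force: 40.0
```

Request:
{"op": "send_rows", "data": {
  "motion": [
    {"tx":0,"ty":0,"tz":-0.02,"rx":0,"ry":0,"rz":0,"gripper":1},
    {"tx":0,"ty":0,"tz":-0.04,"rx":0,"ry":0,"rz":0,"gripper":1},
    {"tx":0,"ty":0,"tz":-0.06,"rx":0,"ry":0,"rz":0,"gripper":1},
    {"tx":0,"ty":0,"tz":-0.06,"rx":0,"ry":0,"rz":0,"gripper":1},
    {"tx":0,"ty":0,"tz":-0.02,"rx":0,"ry":0,"rz":0.077,"gripper":1},
    {"tx":0,"ty":0,"tz":0,"rx":0,"ry":0,"rz":0,"gripper":1}
  ]
}}

```text
time_s: 5.9
ee_pos: [582.4, 327.3, 158.1]
ee_rot: [179.9, -0.1, 58.6]
force: [0.1, 0.5, -3.4]
gripper_width: 17.9
gripper_force: 40.0
```

Request:
{"op": "send_rows", "data": {
  "motion": [
    {"tx":-0.0384,"ty":0.0272,"tz":0,"rx":0,"ry":0,"rz":0,"gripper":1},
    {"tx":-0.0768,"ty":0.0544,"tz":0,"rx":0,"ry":0,"rz":0,"gripper":1},
    {"tx":-0.0768,"ty":0.0544,"tz":0,"rx":0,"ry":0,"rz":0,"gripper":1},
    {"tx":-0.0768,"ty":0.0544,"tz":0,"rx":0,"ry":0,"rz":0,"gripper":1},
    {"tx":-0.0768,"ty":0.0544,"tz":0,"rx":0,"ry":0,"rz":0,"gripper":1},
    {"tx":-0.0768,"ty":0.0544,"tz":0,"rx":0,"ry":0,"rz":0,"gripper":1},
    {"tx":-0.0768,"ty":0.0544,"tz":0,"rx":0,"ry":0,"rz":0,"gripper":1},
    {"tx":-0.0768,"ty":0.0544,"tz":0,"rx":0,"ry":0,"rz":0,"gripper":1},
    {"tx":-0.0768,"ty":0.0544,"tz":0,"rx":0,"ry":0,"rz":0,"gripper":1},
    {"tx":-0.0768,"ty":0.0544,"tz":0,"rx":0,"ry":0,"rz":0,"gripper":1},
    {"tx":-0.0384,"ty":0.0272,"tz":0,"rx":0,"ry":0,"rz":0,"gripper":1},
    {"tx":0,"ty":0,"tz":0,"rx":0,"ry":0,"rz":0,"gripper":1}
  ]
}}

```text
time_s: 7.4
ee_pos: [613.2, -144.1, 156.1]
ee_rot: [-179.9, 0.0, 58.4]
force: [0.5, 0.1, -2.0]
gripper_width: 17.8
gripper_force: 40.0
```

```bash
python3 - <<'E'
from h import *
import pickle
s=env.state();c=cam("wrist");c["state"]=s;pickle.dump(c,open("w2.pkl","wb"))
t=cam("top");print(s["ee_pos"],s["ee_rot"],s["force"],s["torque"],s["gripper_width"])
a=cv2.resize(c["frame"],(800,500));b=cv2.resize(t["frame"][100:260,360:520],(300,300))
save(c,"pics/w2.png");save(t,"pics/t2.png")
E
```

```text
[ 613.2442591  -144.08903561  156.10903878] [-1.79899180e+02  1.92487304e-02  5.84371486e+01] [ 0.54362447  0.12983896 -1.99272335] [-0.06221846  0.07068116  0.00260555] 17.758127893974827
```

View pics/w2.png

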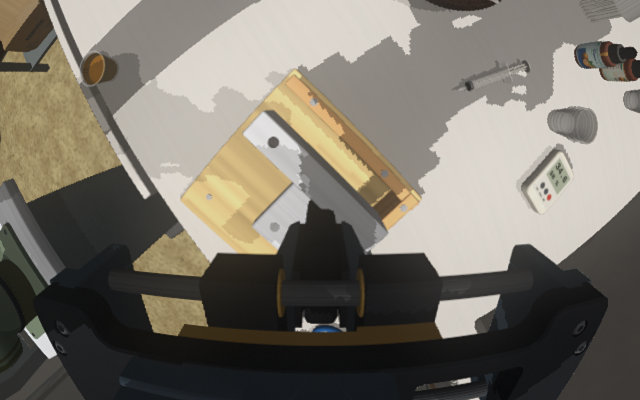

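The wrist view shows the y leg's outer top edge, about (280,110)–(388,222), parallel to the back wall behind it (inner top edge about (290,85)–(400,207)). I'll measure the angle of each.

```bash
python3 - <<'E'
import re
s=open("h.py").read().replace("def edge(img,a,b,w=4,n=60,lo=.08,hi=.92):","def edge(img,a,b,w=4,n=60,lo=.08,hi=.92,pts=False):").replace("    P=np.array(P,np.float32);l=","    P=np.array(P,np.float32)\n    if pts: return P\n    l=")
open("h.py","w").write(s)
from h import *
import pickle
c=pickle.load(open("w2.pkl","rb"))
def wl2(a,b,z,w=4):
    P=edge(c["frame"],a,b,w=w,pts=True);Q=np.array([wonz(c,p,z) for p in P],np.float32)
    l=cv2.fitLine(Q,cv2.DIST_HUBER,0,.3,.01).ravel();n=np.array([-l[1],l[0]])
    r=(Q-l[2:])@n; x=np.array([.972,.2351])
    return np.degrees(np.arctan2(l[1],l[0])),np.median(abs(r)),l[2:],l[2:]@x,len(P)
for n,a,b,z in [("legout",(288,118),(380,212),143),("legin",(250,130),(325,205),143),("backout",(305,78),(410,185),55),("backin",(290,85),(395,198),55),("floorL",(290,75),(190,185),10)]: print(n,*wl2(a,b,z))
f=cv2.resize(c["frame"][60:260,180:440],(780,600),interpolation=cv2.INTER_CUBIC);cv2.imwrite("pics/w2c.png",f[...,::-1])
E
```

```text
legout -76.37158 0.086489715 [ 644.91833 -112.3041 ] 600.4579276634216 60
legin -83.37863 0.59080577 [ 621.4306  -100.38118] 580.4309307693482 33
backout -75.995544 0.1784495 [ 670.98315 -109.83592] 626.3732006576538 60
backin -77.591324 0.7127801 [ 656.7789   -104.898834] 613.7273453521727 60
floorL 12.882263 0.82153356 [567.44916  -46.987396] 540.513844442749 60
```

View pics/w2c.png

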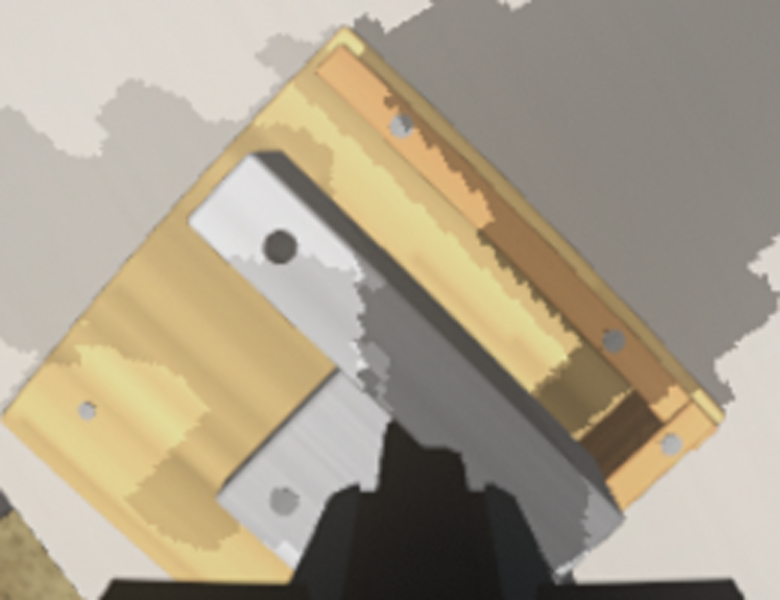

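Request:
{"op": "send_rows", "data": {
  "motion": [
    {"tx":0,"ty":0,"tz":0.03,"rx":0,"ry":0,"rz":-0.005,"gripper":1},
    {"tx":0,"ty":0,"tz":0.03,"rx":0,"ry":0,"rz":0,"gripper":1},
    {"tx":0,"ty":0,"tz":0.03,"rx":0,"ry":0,"rz":0,"gripper":1},
    {"tx":0,"ty":0,"tz":0.03,"rx":0,"ry":0,"rz":0,"gripper":1},
    {"tx":0,"ty":0,"tz":0.03,"rx":0,"ry":0,"rz":0,"gripper":1},
    {"tx":0,"ty":0,"tz":0.02,"rx":0,"ry":0,"rz":0,"gripper":1},
    {"tx":0,"ty":0,"tz":0.01,"rx":0,"ry":0,"rz":0,"gripper":1},
    {"tx":0,"ty":0,"tz":0,"rx":0,"ry":0,"rz":0,"gripper":1},
    {"tx":0,"ty":0,"tz":0,"rx":0,"ry":0,"rz":0,"gripper":1},
    {"tx":0,"ty":0,"tz":0,"rx":0,"ry":0,"rz":0,"gripper":1}
  ]
}}

```text
time_s: 8.75
ee_pos: [614.5, -142.4, 67.5]
ee_rot: [179.9, -0.0, 58.7]
force: [-0.1, 0.3, -3.7]
gripper_width: 17.9
gripper_force: 40.0
```

```bash
cat > st.py <<'E'
from h import *
np.set_printoptions(precision=2,suppress=True)
s=env.state();y=np.radians(13.6);x=np.array([np.cos(y),np.sin(y)]);v=np.array([-x[1],x[0]])
p=s["ee_pos"];f=s["force"]
print("t",s["time_s"],"X'",p[:2]@x,"Y'",p[:2]@v,"z",p[2],"rot",s["ee_rot"],"Fx'",f[:2]@x,"Fy'",f[:2]@v,"F",f,"T",s["torque"])
E
python3 st.py
```

```text
t 8.75 X' 563.7785281574753 Y' -282.9076676364866 z 67.52741140266875 rot [179.94  -0.02  58.74] Fx' 0.013011733957041631 Fy' 0.31580092558107276 F [-0.06  0.31 -3.7 ] T [-0.09  0.1  -0.05]
```

Request:
{"op": "send_rows", "data": {
  "motion": [
    {"tx":0.0028,"ty":0.0028,"tz":0.003,"rx":0,"ry":0,"rz":0.003,"gripper":1},
    {"tx":0.0028,"ty":0.0028,"tz":0,"rx":0,"ry":0,"rz":0,"gripper":1},
    {"tx":0.0028,"ty":0.0028,"tz":0,"rx":0,"ry":0,"rz":0,"gripper":1},
    {"tx":0.0028,"ty":0.0028,"tz":0,"rx":0,"ry":0,"rz":0,"gripper":1},
    {"tx":-0.0028,"ty":0.0028,"tz":0,"rx":0,"ry":0,"rz":0,"gripper":1},
    {"tx":-0.0028,"ty":0.0028,"tz":0,"rx":0,"ry":0,"rz":0,"gripper":1},
    {"tx":-0.0028,"ty":0.0028,"tz":0,"rx":0,"ry":0,"rz":0,"gripper":1},
    {"tx":-0.0028,"ty":0.0028,"tz":0,"rx":0,"ry":0,"rz":0,"gripper":1},
    {"tx":-0.0028,"ty":0.0028,"tz":0,"rx":0,"ry":0,"rz":0,"gripper":1},
    {"tx":0,"ty":0,"tz":0,"rx":0,"ry":0,"rz":0,"gripper":1},
    {"tx":0,"ty":0,"tz":0,"rx":0,"ry":0,"rz":0,"gripper":1}
  ]
}}

```text
time_s: 10.12
ee_pos: [624.1, -150.1, 65.4]
ee_rot: [-180.0, -0.0, 58.7]
force: [-0.6, 0.2, -3.5]
gripper_width: 18.0
gripper_force: 40.0
```

```bash
python3 st.py
```

```text
t 10.125 X' 571.3532433999526 Y' -292.6488090428801 z 65.41932139030445 rot [-180.     -0.     58.65] Fx' -0.5226908667898252 Fy' 0.30566888839792766 F [-0.58  0.17 -3.54] T [-0.09  0.16 -0.04]
```

Now the next stretch: +3 mm in X' and −5 mm in Y'.

Request:
{"op": "send_rows", "data": {
  "motion": [
    {"tx":0.0014,"ty":0.0014,"tz":0,"rx":0,"ry":0,"rz":0,"gripper":1},
    {"tx":0.0014,"ty":0.0014,"tz":0,"rx":0,"ry":0,"rz":0,"gripper":1},
    {"tx":0.0014,"ty":0.0014,"tz":0,"rx":0,"ry":0,"rz":0,"gripper":1},
    {"tx":-0.0014,"ty":0.0014,"tz":0,"rx":0,"ry":0,"rz":0,"gripper":1},
    {"tx":-0.0014,"ty":0.0014,"tz":0,"rx":0,"ry":0,"rz":0,"gripper":1},
    {"tx":-0.0014,"ty":0.0014,"tz":0,"rx":0,"ry":0,"rz":0,"gripper":1},
    {"tx":-0.0014,"ty":0.0014,"tz":0,"rx":0,"ry":0,"rz":0,"gripper":1},
    {"tx":-0.0014,"ty":0.0014,"tz":0,"rx":0,"ry":0,"rz":0,"gripper":1},
    {"tx":0,"ty":0,"tz":0,"rx":0,"ry":0,"rz":0,"gripper":1},
    {"tx":0,"ty":0,"tz":0,"rx":0,"ry":0,"rz":0,"gripper":1}
  ]
}}

```text
time_s: 11.38
ee_pos: [628.2, -154.3, 65.4]
ee_rot: [180.0, 0.0, 58.7]
force: [-0.7, 0.6, -3.6]
gripper_width: 17.7
gripper_force: 40.0
```

```bash
python3 st.py
```

```text
t 11.375 X' 574.3469067755921 Y' -297.6921116892578 z 65.41419980139484 rot [179.99   0.    58.66] Fx' -0.526592740135473 Fy' 0.7824453391558496 F [-0.7   0.64 -3.59] T [ 0.12  0.16 -0.07]
```

Request:
{"op": "send_rows", "data": {
  "motion": [
    {"tx":0.0007,"ty":0.0007,"tz":0,"rx":0,"ry":0,"rz":0,"gripper":1},
    {"tx":0.0007,"ty":0.0007,"tz":0,"rx":0,"ry":0,"rz":0,"gripper":1},
    {"tx":0.0007,"ty":0.0007,"tz":0,"rx":0,"ry":0,"rz":0,"gripper":1},
    {"tx":0.0007,"ty":0.0007,"tz":0,"rx":0,"ry":0,"rz":0,"gripper":1},
    {"tx":0,"ty":0,"tz":0,"rx":0,"ry":0,"rz":0,"gripper":1}
  ]
}}

```text
time_s: 12.0
ee_pos: [630.4, -153.8, 65.5]
ee_rot: [180.0, -0.0, 58.7]
force: [-0.0, 0.4, -3.4]
gripper_width: 18.0
gripper_force: 40.0
```

```bash
python3 st.py
```

```text
t 12.0 X' 576.514266414215 Y' -297.7248121706623 z 65.48862578687763 rot [179.97  -0.01  58.66] Fx' 0.08740395322364239 Fy' 0.4037965125931091 F [-0.01  0.41 -3.38] T [0.05 0.08 0.03]
```

Request:
{"op": "send_rows", "data": {
  "motion": [
    {"tx":-0.0014,"ty":0.0014,"tz":0,"rx":0,"ry":0,"rz":0,"gripper":1},
    {"tx":-0.0014,"ty":0.0014,"tz":0,"rx":0,"ry":0,"rz":0,"gripper":1},
    {"tx":0,"ty":0,"tz":0,"rx":0,"ry":0,"rz":0,"gripper":1},
    {"tx":0,"ty":0,"tz":0,"rx":0,"ry":0,"rz":0,"gripper":1}
  ]
}}

```text
time_s: 12.5
ee_pos: [630.6, -155.7, 65.4]
ee_rot: [-180.0, -0.0, 58.7]
force: [-0.2, 1.8, -2.7]
gripper_width: 18.0
gripper_force: 40.0
```

```bash
python3 st.py
```

```text
t 12.5 X' 576.3075266996476 Y' -299.6065995532126 z 65.4263067560878 rot [-180.     -0.     58.65] Fx' 0.2787046658881889 Fy' 1.8242197430744385 F [-0.16  1.84 -2.73] T [ 0.18  0.11 -0.09]
```

Contact with the hinged side (about 1.8 N). Now +X' in half-millimetre steps.

Request:
{"op": "send_rows", "data": {
  "motion": [
    {"tx":0.0007,"ty":0.0007,"tz":0,"rx":0,"ry":0,"rz":0,"gripper":1},
    {"tx":0.0007,"ty":0.0007,"tz":0,"rx":0,"ry":0,"rz":0,"gripper":1},
    {"tx":0,"ty":0,"tz":0,"rx":0,"ry":0,"rz":0,"gripper":1},
    {"tx":0,"ty":0,"tz":0,"rx":0,"ry":0,"rz":0,"gripper":1}
  ]
}}

```text
time_s: 13.0
ee_pos: [631.6, -155.4, 65.4]
ee_rot: [180.0, -0.0, 58.7]
force: [0.1, 0.5, -2.8]
gripper_width: 17.8
gripper_force: 40.0
```

```bash
python3 st.py
```

```text
t 13.0 X' 577.3604849498785 Y' -299.593343383069 z 65.39926378034927 rot [180.    -0.01  58.65] Fx' 0.2505514691818865 Fy' 0.4770269378990428 F [ 0.13  0.52 -2.8 ] T [ 0.11  0.15 -0.11]
```

Request:
{"op": "send_rows", "data": {
  "motion": [
    {"tx":0.0007,"ty":0.0007,"tz":0,"rx":0,"ry":0,"rz":0,"gripper":1},
    {"tx":0,"ty":0,"tz":0,"rx":0,"ry":0,"rz":0,"gripper":1},
    {"tx":0,"ty":0,"tz":0,"rx":0,"ry":0,"rz":0,"gripper":1}
  ]
}}

```text
time_s: 13.38
ee_pos: [632.1, -155.3, 65.5]
ee_rot: [180.0, -0.0, 58.7]
force: [0.0, 1.3, -4.2]
gripper_width: 18.2
gripper_force: 40.0
```

```bash
python3 st.py
```

```text
t 13.375 X' 577.8895627704571 Y' -299.6108895375128 z 65.46251282855586 rot [179.99  -0.01  58.65] Fx' 0.3040853276487954 Fy' 1.2320552333668962 F [ 0.01  1.27 -4.18] T [ 0.07  0.13 -0.07]
```

Request:
{"op": "send_rows", "data": {
  "motion": [
    {"tx":0.0007,"ty":0.0007,"tz":0,"rx":0,"ry":0,"rz":0,"gripper":1},
    {"tx":0.0007,"ty":0.0007,"tz":0,"rx":0,"ry":0,"rz":0,"gripper":1},
    {"tx":0,"ty":0,"tz":0,"rx":0,"ry":0,"rz":0,"gripper":1},
    {"tx":0,"ty":0,"tz":0,"rx":0,"ry":0,"rz":0,"gripper":1}
  ]
}}

```text
time_s: 13.88
ee_pos: [633.1, -155.1, 65.5]
ee_rot: [180.0, -0.0, 58.7]
force: [-0.8, -0.3, -3.8]
gripper_width: 17.8
gripper_force: 40.0
```

```bash
python3 st.py
```

```text
t 13.875 X' 578.9094577564794 Y' -299.62585752512996 z 65.4593163368689 rot [179.99  -0.01  58.65] Fx' -0.9024915116374549 Fy' -0.11874159271447705 F [-0.85 -0.33 -3.82] T [ 0.08  0.04 -0.05]
```

Request:
{"op": "send_rows", "data": {
  "motion": [
    {"tx":0.0007,"ty":0.0007,"tz":0,"rx":0,"ry":0,"rz":0,"gripper":1},
    {"tx":0,"ty":0,"tz":0,"rx":0,"ry":0,"rz":0,"gripper":1},
    {"tx":0,"ty":0,"tz":0,"rx":0,"ry":0,"rz":0,"gripper":1}
  ]
}}

```text
time_s: 14.25
ee_pos: [633.6, -155.0, 65.5]
ee_rot: [180.0, -0.0, 58.7]
force: [-0.0, 0.3, -3.6]
gripper_width: 17.6
gripper_force: 40.0
```

```bash
python3 st.py
```

```text
t 14.25 X' 579.3512817157589 Y' -299.6035220869917 z 65.4510794295956 rot [179.99  -0.01  58.65] Fx' 0.06308960650954987 Fy' 0.30211205484327724 F [-0.01  0.31 -3.57] T [0.06 0.17 0.03]
```

Request:
{"op": "send_rows", "data": {
  "motion": [
    {"tx":0.0007,"ty":0.0007,"tz":0,"rx":0,"ry":0,"rz":0,"gripper":1},
    {"tx":0.0007,"ty":0.0007,"tz":0,"rx":0,"ry":0,"rz":0,"gripper":1},
    {"tx":0,"ty":0,"tz":0,"rx":0,"ry":0,"rz":0,"gripper":1},
    {"tx":0,"ty":0,"tz":0,"rx":0,"ry":0,"rz":0,"gripper":1}
  ]
}}

```text
time_s: 14.75
ee_pos: [634.2, -154.8, 65.4]
ee_rot: [-180.0, 0.0, 58.7]
force: [-1.5, -0.1, -3.2]
gripper_width: 18.1
gripper_force: 40.0
```

```bash
python3 st.py
```

```text
t 14.75 X' 580.038402009969 Y' -299.5736073879543 z 65.3537258950434 rot [-179.97    0.02   58.66] Fx' -1.51985168748646 Fy' 0.3075137817422176 F [-1.55 -0.06 -3.22] T [-0.06  0.29  0.08]
```

Request:
{"op": "send_rows", "data": {
  "motion": [
    {"tx":0.0007,"ty":0.0007,"tz":0,"rx":0,"ry":0,"rz":0,"gripper":1},
    {"tx":0,"ty":0,"tz":0,"rx":0,"ry":0,"rz":0,"gripper":1},
    {"tx":0,"ty":0,"tz":0,"rx":0,"ry":0,"rz":0,"gripper":1}
  ]
}}

```text
time_s: 15.12
ee_pos: [634.3, -154.7, 65.3]
ee_rot: [-179.9, 0.0, 58.7]
force: [-3.9, -1.3, -2.2]
gripper_width: 18.2
gripper_force: 40.0
```

```bash
python3 st.py
```

```text
t 15.125 X' 580.1563906865097 Y' -299.5109735445164 z 65.26919027395941 rot [-179.93    0.04   58.67] Fx' -4.067753670487514 Fy' -0.33674098695047827 F [-3.87 -1.28 -2.21] T [-0.2   0.78  0.22]
```

Request:
{"op": "send_rows", "data": {
  "motion": [
    {"tx":-0.0007,"ty":0.0007,"tz":0,"rx":0,"ry":0,"rz":0,"gripper":1},
    {"tx":-0.0007,"ty":0.0007,"tz":0,"rx":0,"ry":0,"rz":0,"gripper":1},
    {"tx":-0.0007,"ty":0.0007,"tz":0,"rx":0,"ry":0,"rz":0,"gripper":1},
    {"tx":0,"ty":0,"tz":0,"rx":0,"ry":0,"rz":0,"gripper":1},
    {"tx":0,"ty":0,"tz":0,"rx":0,"ry":0,"rz":0,"gripper":1}
  ]
}}

```text
time_s: 15.75
ee_pos: [634.5, -155.7, 65.1]
ee_rot: [-179.9, 0.0, 58.7]
force: [-5.2, 1.3, -2.7]
gripper_width: 17.9
gripper_force: 40.0
```

```bash
python3 st.py
```

```text
t 15.75 X' 580.1300709730157 Y' -300.56058857306294 z 65.08532562774842 rot [-179.89    0.02   58.65] Fx' -4.745117420988295 Fy' 2.5322175687309505 F [-5.21  1.35 -2.72] T [0.2  1.03 0.21]
```

Request:
{"op": "send_rows", "data": {
  "motion": [
    {"tx":-0.0007,"ty":0.0007,"tz":0,"rx":0,"ry":0,"rz":0,"gripper":1},
    {"tx":0,"ty":0,"tz":0,"rx":0,"ry":0,"rz":0,"gripper":1},
    {"tx":0,"ty":0,"tz":0,"rx":0,"ry":0,"rz":0,"gripper":1}
  ]
}}

```text
time_s: 16.12
ee_pos: [634.7, -156.3, 65.0]
ee_rot: [-179.9, 0.0, 58.7]
force: [-4.0, 1.0, -2.7]
gripper_width: 17.8
gripper_force: 40.0
```

```bash
python3 st.py
```

```text
t 16.125 X' 580.1193046110654 Y' -301.1238795926435 z 65.03116338330523 rot [-179.89    0.02   58.65] Fx' -3.704267388084371 Fy' 1.8808782214513864 F [-4.04  0.96 -2.74] T [0.15 1.06 0.17]
```

Request:
{"op": "send_rows", "data": {
  "motion": [
    {"tx":-0.0007,"ty":0.0007,"tz":0,"rx":0,"ry":0,"rz":0,"gripper":1},
    {"tx":-0.0007,"ty":0.0007,"tz":0,"rx":0,"ry":0,"rz":0,"gripper":1},
    {"tx":0,"ty":0,"tz":0,"rx":0,"ry":0,"rz":0,"gripper":1},
    {"tx":0,"ty":0,"tz":0,"rx":0,"ry":0,"rz":0,"gripper":1}
  ]
}}

```text
time_s: 16.62
ee_pos: [634.8, -156.7, 65.0]
ee_rot: [-179.9, -0.0, 58.6]
force: [-5.3, 1.8, -3.4]
gripper_width: 17.7
gripper_force: 40.0
```

```bash
python3 st.py
```

```text
t 16.625 X' 580.1212489138981 Y' -301.6143216825507 z 65.00614388173022 rot [-179.85   -0.01   58.64] Fx' -4.750060705930338 Fy' 2.982159953114782 F [-5.32  1.78 -3.38] T [0.39 1.15 0.16]
```

Request:
{"op": "send_rows", "data": {
  "motion": [
    {"tx":-0.0007,"ty":0.0007,"tz":0,"rx":0,"ry":0,"rz":0,"gripper":1},
    {"tx":0,"ty":0,"tz":0,"rx":0,"ry":0,"rz":0,"gripper":1},
    {"tx":0,"ty":0,"tz":0,"rx":0,"ry":0,"rz":0,"gripper":1}
  ]
}}

```text
time_s: 17.0
ee_pos: [634.8, -156.8, 65.0]
ee_rot: [-179.8, -0.0, 58.6]
force: [-5.6, 3.5, -2.1]
gripper_width: 17.9
gripper_force: 40.0
```

```bash
python3 st.py
```

```text
t 17.0 X' 580.1241288788486 Y' -301.6581818212479 z 64.96496332259416 rot [-179.81   -0.04   58.64] Fx' -4.60185694795975 Fy' 4.6754597241074425 F [-5.57  3.46 -2.09] T [0.57 1.13 0.21]
```

Request:
{"op": "send_rows", "data": {
  "motion": [
    {"tx":-0.0004,"ty":0.0008,"tz":0,"rx":0,"ry":0,"rz":0,"gripper":1},
    {"tx":0,"ty":0,"tz":0,"rx":0,"ry":0,"rz":0,"gripper":1},
    {"tx":0,"ty":0,"tz":0,"rx":0,"ry":0,"rz":0,"gripper":1},
    {"tx":0,"ty":0,"tz":0,"rx":0,"ry":0,"rz":0,"gripper":1}
  ]
}}

```text
time_s: 17.5
ee_pos: [634.8, -156.8, 64.9]
ee_rot: [-179.8, -0.0, 58.6]
force: [-5.6, 4.4, -2.4]
gripper_width: 17.8
gripper_force: 40.0
```

```bash
python3 st.py; python3 - <<'E'
from h import *
s=env.state();w=cam("wrist");t=cam("top");w["state"]=s
import pickle;pickle.dump((w,t),open("press.pkl","wb"))
f=lambda i:cv2.resize(i,(400,300),interpolation=cv2.INTER_CUBIC)
o=np.hstack([f(t["frame"][125:225,375:508]),f(w["frame"][100:250,200:400])])
cv2.imwrite("pics/press.png",o[...,::-1])
E
```

```text
t 17.5 X' 580.0942813120023 Y' -301.65598326134506 z 64.89882377555853 rot [-179.76   -0.05   58.64] Fx' -4.36776331263381 Fy' 5.561688096950465 F [-5.55  4.38 -2.37] T [0.76 1.24 0.25]
```

View pics/press.png

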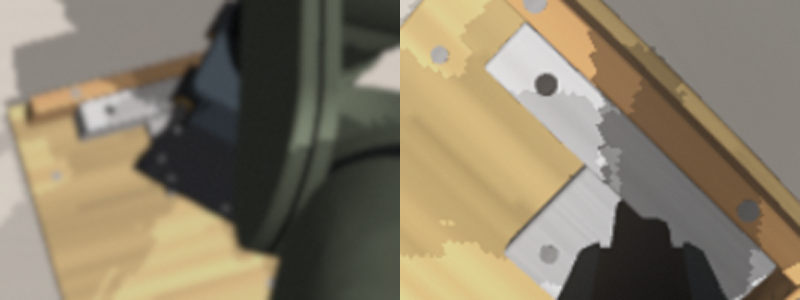

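The square's y leg lies flush along the back wall: in the right crop there is no gap between them. The moment Tz hints at slight clockwise bias, so I'll trim the yaw by +0.15°.

Request:
{"op": "send_rows", "data": {
  "motion": [
    {"tx":0,"ty":0.0003,"tz":-0.001,"rx":0,"ry":0,"rz":-0.005,"gripper":1},
    {"tx":0,"ty":0,"tz":0,"rx":0,"ry":0,"rz":0,"gripper":1},
    {"tx":0,"ty":0,"tz":0,"rx":0,"ry":0,"rz":0,"gripper":1},
    {"tx":0,"ty":0,"tz":0,"rx":0,"ry":0,"rz":0,"gripper":1}
  ]
}}

```text
time_s: 18.1
ee_pos: [634.8, -156.8, 65.1]
ee_rot: [-179.7, -0.1, 58.7]
force: [-5.5, 4.2, -4.5]
gripper_width: 17.8
gripper_force: 40.0
```

```bash
python3 st.py
```

```text
t 18.1 X' 580.1549449491501 Y' -301.66653231697967 z 65.05277337500611 rot [-179.74   -0.06   58.74] Fx' -4.383515523911899 Fy' 5.343777169448828 F [-5.52  4.16 -4.5 ] T [0.78 1.1  0.06]
```

The moment is now near zero, so both legs are centred and flush. I'll press slightly harder and hold for over 2 s.

Request:
{"op": "send_rows", "data": {
  "motion": [
    {"tx":0,"ty":0.0006,"tz":0,"rx":0,"ry":0,"rz":0,"gripper":1},
    {"tx":0,"ty":0,"tz":0,"rx":0,"ry":0,"rz":0,"gripper":1},
    {"tx":0,"ty":0,"tz":0,"rx":0,"ry":0,"rz":0,"gripper":1},
    {"tx":0,"ty":0,"tz":0,"rx":0,"ry":0,"rz":0,"gripper":1},
    {"tx":0,"ty":0,"tz":0,"rx":0,"ry":0,"rz":0,"gripper":1},
    {"tx":0,"ty":0,"tz":0,"rx":0,"ry":0,"rz":0,"gripper":1},
    {"tx":0,"ty":0,"tz":0,"rx":0,"ry":0,"rz":0,"gripper":1},
    {"tx":0,"ty":0,"tz":0,"rx":0,"ry":0,"rz":0,"gripper":1},
    {"tx":0,"ty":0,"tz":0,"rx":0,"ry":0,"rz":0,"gripper":1},
    {"tx":0,"ty":0,"tz":0,"rx":0,"ry":0,"rz":0,"gripper":1},
    {"tx":0,"ty":0,"tz":0,"rx":0,"ry":0,"rz":0,"gripper":1},
    {"tx":0,"ty":0,"tz":0,"rx":0,"ry":0,"rz":0,"gripper":1}
  ]
}}

```text
time_s: 19.6
ee_pos: [634.9, -156.8, 65.0]
ee_rot: [-179.7, -0.1, 58.7]
force: [-4.6, 5.4, -3.8]
gripper_width: 18.1
gripper_force: 40.0
```

```bash
python3 st.py
```

```text
t 19.6 X' 580.189182074884 Y' -301.6799814740176 z 65.04921790506907 rot [-179.71   -0.06   58.74] Fx' -3.2431277114374613 Fy' 6.306237651827247 F [-4.64  5.37 -3.76] T [ 0.87  1.2  -0.01]
```

Request:
{"op": "send_rows", "data": {
  "motion": [
    {"tx":0,"ty":0,"tz":0,"rx":0,"ry":0,"rz":0,"gripper":1},
    {"tx":0,"ty":0,"tz":0,"rx":0,"ry":0,"rz":0,"gripper":1},
    {"tx":0,"ty":0,"tz":0,"rx":0,"ry":0,"rz":0,"gripper":1},
    {"tx":0,"ty":0,"tz":0,"rx":0,"ry":0,"rz":0,"gripper":1},
    {"tx":0,"ty":0,"tz":0,"rx":0,"ry":0,"rz":0,"gripper":1},
    {"tx":0,"ty":0,"tz":0,"rx":0,"ry":0,"rz":0,"gripper":1},
    {"tx":0,"ty":0,"tz":0,"rx":0,"ry":0,"rz":0,"gripper":1},
    {"tx":0,"ty":0,"tz":0,"rx":0,"ry":0,"rz":0,"gripper":1}
  ]
}}

```text
time_s: 20.6
ee_pos: [634.9, -156.8, 65.1]
ee_rot: [-179.7, -0.1, 58.7]
force: [-6.1, 4.5, -4.0]
gripper_width: 18.0
gripper_force: 40.0
```

```bash
python3 st.py
```

```text
t 20.6 X' 580.1935006337422 Y' -301.68270013956334 z 65.07745847875131 rot [-179.71   -0.06   58.74] Fx' -4.83630345273799 Fy' 5.755859175605398 F [-6.05  4.46 -4.05] T [ 0.83  1.26 -0.03]
```

The press was held for over 3 s at about 5 N on each face. I'll back out diagonally, lift, and move aside.

Request:
{"op": "send_rows", "data": {
  "motion": [
    {"tx":0,"ty":-0.004,"tz":0,"rx":0,"ry":0,"rz":0,"gripper":1},
    {"tx":0,"ty":-0.008,"tz":0,"rx":0,"ry":0,"rz":0,"gripper":1},
    {"tx":0,"ty":-0.014,"tz":0,"rx":0,"ry":0,"rz":0,"gripper":1},
    {"tx":0,"ty":-0.014,"tz":0,"rx":0,"ry":0,"rz":0,"gripper":1},
    {"tx":0,"ty":0,"tz":0,"rx":0,"ry":0,"rz":0,"gripper":1},
    {"tx":0,"ty":0,"tz":-0.03,"rx":0,"ry":0,"rz":0,"gripper":1},
    {"tx":0,"ty":0,"tz":-0.06,"rx":0,"ry":0,"rz":0,"gripper":1},
    {"tx":0,"ty":0,"tz":-0.06,"rx":0,"ry":0,"rz":0,"gripper":1},
    {"tx":0,"ty":0,"tz":-0.04,"rx":0,"ry":0,"rz":0,"gripper":1},
    {"tx":0,"ty":0,"tz":0,"rx":0,"ry":0,"rz":0,"gripper":1}
  ]
}}

```text
time_s: 21.85
ee_pos: [620.9, -148.7, 163.9]
ee_rot: [179.7, -0.1, 58.8]
force: [0.2, 0.0, -3.9]
gripper_width: 17.9
gripper_force: 40.0
```

Request:
{"op": "send_rows", "data": {
  "motion": [
    {"tx":0.04,"ty":-0.02,"tz":0,"rx":0,"ry":0,"rz":0,"gripper":1},
    {"tx":0.08,"ty":-0.05,"tz":0,"rx":0,"ry":0,"rz":0,"gripper":1},
    {"tx":0.08,"ty":-0.05,"tz":0,"rx":0,"ry":0,"rz":0,"gripper":1},
    {"tx":0.08,"ty":-0.05,"tz":0,"rx":0,"ry":0,"rz":0,"gripper":1},
    {"tx":0.08,"ty":-0.05,"tz":0,"rx":0,"ry":0,"rz":0,"gripper":1},
    {"tx":0.08,"ty":-0.05,"tz":0,"rx":0,"ry":0,"rz":0,"gripper":1},
    {"tx":0.08,"ty":-0.05,"tz":0,"rx":0,"ry":0,"rz":0,"gripper":1},
    {"tx":0.08,"ty":-0.05,"tz":0,"rx":0,"ry":0,"rz":0,"gripper":1},
    {"tx":0.08,"ty":-0.05,"tz":0,"rx":0,"ry":0,"rz":0,"gripper":1},
    {"tx":0.04,"ty":-0.02,"tz":0,"rx":0,"ry":0,"rz":0,"gripper":1},
    {"tx":0,"ty":0,"tz":0,"rx":0,"ry":0,"rz":0,"gripper":1},
    {"tx":0,"ty":0,"tz":0,"rx":0,"ry":0,"rz":0,"gripper":1}
  ]
}}

```text
time_s: 23.35
ee_pos: [617.2, 272.7, 160.3]
ee_rot: [-180.0, 0.1, 58.8]
force: [-0.1, -0.8, -3.9]
gripper_width: 18.1
gripper_force: 40.0
```

```bash
python3 - <<'E'
from h import *
np.set_printoptions(precision=2,suppress=True)
s=env.state();print(s["time_s"],s["ee_pos"],s["ee_rot"])
c=cam("top");save(c,"pics/t3.png")
cr=lambda x,y:(370+x/3.0075,130+y/3)
for n,a,b in [("backIn",cr(48,103),cr(240,53)),("backOut",cr(60,78),cr(280,20)),("postIn",cr(265,45),cr(280,92)),("sideIn",cr(290,120),cr(332,265)),("sideOut",cr(307,120),cr(350,265))]: print(n,*wl(c,a,b,55,w=4))
f=lambda i:cv2.resize(i,(400,300),interpolation=cv2.INTER_CUBIC)
o=np.hstack([f(c["frame"][130:230,370:503]),f(c["frame"][140:260,130:330])])
cv2.imwrite("pics/t3c.png",o[...,::-1])
E
```

```text
23.35 [617.21 272.7  160.34] [-179.98    0.1    58.78]
backIn [641.14 -36.38] [ 672.44 -166.06] -76.43121912479504 133.40202630240495 0.17550306
backOut [655.07 -45.76] [ 690.99 -194.95] -76.46353980441744 153.45906995318907 0.28159124
postIn [ 674.03 -185.32] [ 641.56 -193.18] -166.3852612990415 33.41440459989878 0.2490102
sideIn [ 622.08 -197.64] [ 525.19 -221.06] -166.4114008115054 99.67977666343295 0.17299935
sideOut [ 619.51 -200.53] [ 521.93 -221.96] -167.60946999221588 99.90282202831392 1.4763791e-05
```

View pics/t3c.png

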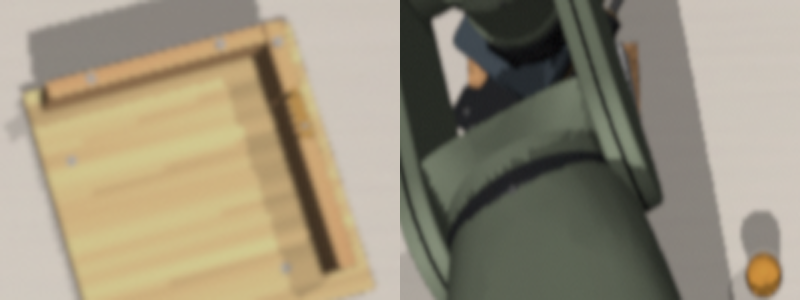

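The side now measures −166.41° against the post's −166.39°, so it is square. The cup hasn't been touched. Next I turn and move the square over the pad.

Request:
{"op": "send_rows", "data": {
  "motion": [
    {"tx":0,"ty":0,"tz":0,"rx":0,"ry":0,"rz":0.19,"gripper":1},
    {"tx":0,"ty":0,"tz":0,"rx":0,"ry":0,"rz":0.185,"gripper":1},
    {"tx":0.017,"ty":-0.063,"tz":0,"rx":0,"ry":0,"rz":0,"gripper":1},
    {"tx":0.017,"ty":-0.063,"tz":0,"rx":0,"ry":0,"rz":0,"gripper":1},
    {"tx":0,"ty":0,"tz":0.04,"rx":0,"ry":0,"rz":0,"gripper":1},
    {"tx":0,"ty":0,"tz":0.06,"rx":0,"ry":0,"rz":0,"gripper":1},
    {"tx":0,"ty":0,"tz":0.05,"rx":0,"ry":0,"rz":0,"gripper":1},
    {"tx":0,"ty":0,"tz":0.03,"rx":0,"ry":0,"rz":0,"gripper":1},
    {"tx":0,"ty":0,"tz":0.01,"rx":0,"ry":0,"rz":0,"gripper":1},
    {"tx":0,"ty":0,"tz":0,"rx":0,"ry":0,"rz":0,"gripper":1},
    {"tx":0,"ty":0,"tz":0,"rx":0,"ry":0,"rz":0,"gripper":1}
  ]
}}

```text
time_s: 24.78
ee_pos: [583.3, 329.0, 67.1]
ee_rot: [180.0, -0.1, 47.5]
force: [-0.3, -0.5, -2.7]
gripper_width: 17.8
gripper_force: 40.0
```

Request:
{"op": "send_rows", "data": {
  "motion": [
    {"tx":0,"ty":0,"tz":0.006,"rx":0,"ry":0,"rz":0,"gripper":1},
    {"tx":0,"ty":0,"tz":0.006,"rx":0,"ry":0,"rz":0,"gripper":1},
    {"tx":0,"ty":0,"tz":0.004,"rx":0,"ry":0,"rz":0,"gripper":1},
    {"tx":0,"ty":0,"tz":0.002,"rx":0,"ry":0,"rz":0,"gripper":1},
    {"tx":0,"ty":0,"tz":0,"rx":0,"ry":0,"rz":0,"gripper":1},
    {"tx":0,"ty":0,"tz":0,"rx":0,"ry":0,"rz":0,"gripper":1}
  ]
}}

```text
time_s: 25.52
ee_pos: [582.6, 328.8, 57.0]
ee_rot: [180.0, -0.0, 47.5]
force: [-0.5, 0.5, -3.1]
gripper_width: 17.7
gripper_force: 40.0
```

Fz still shows the square's weight, so it isn't quite down. I'll lower it in small steps.

Request:
{"op": "send_rows", "data": {
  "motion": [
    {"tx":0,"ty":0,"tz":0.001,"rx":0,"ry":0,"rz":0,"gripper":1},
    {"tx":0,"ty":0,"tz":0.001,"rx":0,"ry":0,"rz":0,"gripper":1},
    {"tx":0,"ty":0,"tz":0,"rx":0,"ry":0,"rz":0,"gripper":1},
    {"tx":0,"ty":0,"tz":0,"rx":0,"ry":0,"rz":0,"gripper":1}
  ]
}}

```text
time_s: 26.02
ee_pos: [582.7, 328.8, 56.9]
ee_rot: [180.0, -0.0, 47.5]
force: [-0.7, -1.3, 5.3]
gripper_width: 18.1
gripper_force: 40.0
```

Request:
{"op": "send_rows", "data": {
  "grip_force": 5,
  "motion": [
    {"tx":0,"ty":0,"tz":-0.001,"rx":0,"ry":0,"rz":0,"gripper":1},
    {"tx":0,"ty":0,"tz":0,"rx":0,"ry":0,"rz":0,"gripper":1},
    {"tx":0,"ty":0,"tz":0,"rx":0,"ry":0,"rz":0,"gripper":0.5},
    {"tx":0,"ty":0,"tz":0,"rx":0,"ry":0,"rz":0,"gripper":0},
    {"tx":0,"ty":0,"tz":0,"rx":0,"ry":0,"rz":0,"gripper":-0.5},
    {"tx":0,"ty":0,"tz":0,"rx":0,"ry":0,"rz":0,"gripper":-1},
    {"tx":0,"ty":0,"tz":0,"rx":0,"ry":0,"rz":0,"gripper":-1},
    {"tx":0,"ty":0,"tz":0,"rx":0,"ry":0,"rz":0,"gripper":-1}
  ]
}}

```text
time_s: 27.02
ee_pos: [582.6, 328.7, 56.5]
ee_rot: [-180.0, -0.0, 47.5]
force: [0.4, -0.2, -0.3]
gripper_width: 70.0
gripper_force: 0.0
```

Request:
{"op": "send_rows", "data": {
  "motion": [
    {"tx":0,"ty":0,"tz":-0.03,"rx":0,"ry":0,"rz":0,"gripper":-1},
    {"tx":0,"ty":0,"tz":-0.06,"rx":0,"ry":0,"rz":0,"gripper":-1},
    {"tx":0,"ty":0,"tz":-0.06,"rx":0,"ry":0,"rz":0,"gripper":-1},
    {"tx":0,"ty":0,"tz":-0.06,"rx":0,"ry":0,"rz":0,"gripper":-1},
    {"tx":0,"ty":0,"tz":-0.06,"rx":0,"ry":0,"rz":0,"gripper":-1},
    {"tx":0,"ty":0,"tz":-0.04,"rx":0,"ry":0,"rz":0,"gripper":-1},
    {"tx":0,"ty":0,"tz":0,"rx":0,"ry":0,"rz":0,"gripper":-1},
    {"tx":0,"ty":0,"tz":0,"rx":0,"ry":0,"rz":0,"gripper":-1}
  ]
}}

```text
time_s: 28.02
ee_pos: [582.1, 328.5, 211.0]
ee_rot: [-180.0, 0.1, 47.6]
force: [-0.2, -0.5, -0.5]
gripper_width: 91.4
gripper_force: 0.0
```

```bash
python3 - <<'E'
from h import *
s=env.state();w=cam("wrist");sc=cam("scene")
print(s["time_s"],s["ee_pos"],s["gripper_width"])
f=lambda i:cv2.resize(i,(400,300),interpolation=cv2.INTER_CUBIC)
cv2.imwrite("pics/end.png",np.hstack([f(w["frame"][40:280,160:480]),f(sc["frame"][100:340,130:450])])[...,::-1])
w["state"]=s
for uv in []: print(wonz(w,uv,4))
E
```

```text
28.025 [582.10758563 328.51717021 210.98799267] 91.43479694097462
```

View pics/end.png

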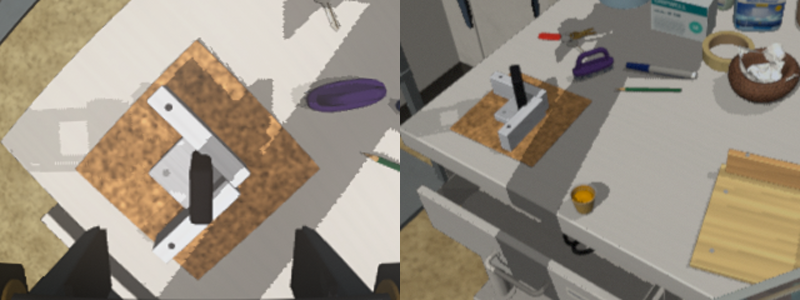

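The square stands upright in the middle of the cork pad, both legs on it (grip at about (201,185) in the left crop). The cup is in place and the gripper is clear.

```bash
python3 -c "
from workcell import env
print(env.job_done())"
```

```text
the job is handed in; nothing more can be done
None
```

The job is handed in at about 28 s: the square was held in the corner for over 3 s at about 5 N on each face, the hinged side measures square to the back wall within about 0.1°, the square stands upright in the middle of the cork pad, and the feed cup was not touched.

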